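Unpin the gas-panel carrier and push it to the green station

TASK

Draw the blue-headed locking pin out of its slanted bore and park it all the way in the notch of the yellow bracket, hanging upright by its collar. Then push the carrier along its rails to the station marked by the green flag, so that it sits in the detent there, without running it into the end stop. Leave the loose things lying about where they are.

Things in the scene. Friction and masses are not known exactly. Their poses are not given: they have to be found in the camera images.
- slide_unit: Fixed rail slide unit; aluminium base plate 12 mm thick, spanning x -115 to +135 mm, y +-205 mm. Origin on the bench under the plate; its x points across the rails towards the robot, y along the rails to the robot's right, z up (yaw 180 degrees, give or take 13). Grey end stops at y +-190 mm.
- light_bar (a point): Middle of the light bar of the slide unit, at (-59, 0, 195) mm of slide_unit. The bar lies above the pin and leaves no room there for an upright gripper: it spans x -78 to -40 mm, y +-185 mm, z 183 to 204 mm of slide_unit, on 14 mm posts at x -59, y +-170 mm.
- bore_mouth (a point): Centre of the upper mouth of the pin bore, in a fixed grey block (40 mm wide along y, 30 mm across, 22 mm deep along the bore) at (-75, 0, 85) mm of slide_unit. The bore (12 mm wide) slants 35 degrees from vertical: going up, it leans towards slide_unit's -x (away from the robot). The point has slide_unit's axes.
- pin: Loose locking pin, 0.12 kg: steel shank 10 mm thick, 50 mm long below a steel collar (26 mm diameter, 5 mm thick); above it a blue round grip, 22 mm diameter, 42 mm long. Origin on the axis at the collar's underside, z along the axis towards the grip. It starts fully home in the bore (collar on block, tip in a fork of the carrier), leaning 35 degrees, and draws out freely along its axis.
- pin_bracket: Fixed yellow bracket on a dark foot 85 x 60 mm, left or right of the slide unit. Origin under the foot. Level top plate 8 mm thick, upper face 80 mm above the bench, x -35 to +33 mm, 45 mm wide along y, with a notch 15 mm wide right through it, open to its own -x, closed end at x +5 mm. Free below the notch down to the foot (8 mm) and above the plate.
- notch (a point): Where the parked pin's origin belongs: on the upper face of the bracket's plate, in the middle of the notch, 7 mm before the closed end (at (-2, 0, 80) mm of pin_bracket). The pin hangs there upright, collar on the plate; the shank can enter from above or from the open side.
- carrier (a joint): Carrier's position along slide_unit's y, m: 0 at the middle station (start), +0.110 and -0.110 at the other stations, end stops at +-0.140. White plate 126 x 100 mm with a small gas panel (blue knobs, up to 97 mm above the bench), 0.8 kg. Friction about 2 N; a sprung roller detent at each station pulls it in over the last 3 mm and takes about 9 N to leave.
- lug_top (a point): Centre of the top face of the orange push lug standing on the carrier, 14 mm wide along slide_unit's y, 30 mm along x; top 108 mm above the bench, free for 60 mm down. It moves with the carrier: at carrier 0 it stands at (68, 0, 108) mm of slide_unit. Both its sides are free for fingers over the whole travel.
- flag_green: Fixed station flag, green disc of 32 mm on a thin post, 42 mm tall; origin at the post's foot, at x +118, y +110 or -110 mm of slide_unit: the carrier is to go to the station (+0.110 or -0.110) on that side.
- flag_red: The same with a red disc, at the other end station: not the one wanted.
- regulator: loose gas regulator standing on the base plate of the slide unit, steel and black, 32 mm diameter, 72 mm tall; origin at the centre of its foot
- valve: loose little valve with a blue knob standing on the base plate of the slide unit, 28 mm square, 48 mm tall; origin at the centre of its foot
- gauge: loose steel pressure gauge lying on its back on the bench, 50 mm diameter, 22 mm tall; origin at the centre of its underside
- wrench: loose wrench lying on the bench
- screwdriver: loose screwdriver lying on the bench
- jar: loose jar with a white lid, 56 mm diameter, 75 mm tall; origin at the centre of its foot

How it is judged (in metres and radians):
On the way, in this order (a step that is already met when the one before it is completed fails the run):
1. the pin is drawn right out of the bore while the carrier is still at the middle station (distance between pin and bore_mouth above 0.06 m and value of joint carrier between -0.006 and 0.006 m), for 0.1 s.
2. the pin hangs parked in the bracket's notch, let go and at rest, the carrier still at the middle station (horizontal distance between pin and notch below 0.015 m and z of pin in the frame of notch between -0.003 and 0.003 m and angle between pin's own z axis and vertical below 0.12 rad and linear speed of pin below 0.03 m/s and contact force between the fingers and pin below 0.05 N and value of joint carrier between -0.006 and 0.006 m), for 0.2 s.
At the end, for the whole second after the job is handed in: The pin hangs in the notch: its origin within 15 mm horizontally and 3 mm in height of site notch, axis within 0.12 rad of vertical, let go and at rest. The carrier rests within 3 mm of the station on the green flag's side (joint carrier +0.110 or -0.110) (horizontal distance between pin and notch below 0.015 m and z of pin in the frame of notch between -0.003 and 0.003 m and angle between pin's own z axis and vertical below 0.12 rad and linear speed of pin below 0.03 m/s and contact force between the fingers and pin below 0.05 N and ((y of flag_green in the frame of slide_unit above 0 m and value of joint carrier between 0.107 and 0.113 m) or (y of flag_green in the frame of slide_unit below 0 m and value of joint carrier between -0.113 and -0.107 m)) and velocity of joint carrier between -0.01 and 0.01 m/s); the robot touches nothing.
It fails at once if the carrier is run into an end stop (joint carrier beyond +-0.137) (value of joint carrier above 0.137 m or value of joint carrier below -0.137 m).
It fails at once if a loose bystander is shoved by more than 30 mm (distance of any of regulator, valve, gauge, wrench, screwdriver, jar from where it was at the start of the episode above 0.03 m).
It also fails if it takes over 70 s, if anything falls off the work surface, if the arm or the gripper's body presses on something with over 40 N, if the wrist force passes 120 N, or if a joint passes its speed limit or range.

ROBOT

A 6-joint arm with a two-finger parallel gripper is mounted at the origin on the work surface. World frame = base frame: x ahead of the robot, y to its left, z up, the work surface at z = 0. Lengths are in mm, angles in rad, forces in N, time in s.
With the tool pointing down it reaches from about 275 to 750 mm from the base axis. Payload 10.2 kg.
Tool frame: the origin (TCP) lies midway between the tips of the shut fingers; the grasp point (between the pads) lies 19 mm behind it; z points along the fingers, y is the line along which they close (so a half turn about z gives the same grasp; the last joint's range is limited). The gripper opens to 85 mm and grips with 20 to 120 N. Pads are 22 mm wide; open, the fingers measure 114 mm over their backs; the gripper's body (76 mm by 85 mm) begins 54 mm behind the grasp point. The pads swing forward as they close: fully open they stand 13 mm farther back than shut.
Start: joints at [1.075, 0.313, 1.498, -0, 1.331, -0.223], TCP at [141.463, 505.588, 231.294] pointing down, gripper open.
Joint ranges: [-2.94, 2.94], [-0.97, 2.17], [0.19, 2.56], [-1.23, 4.37], [0.02, 3.11], [-2.88, 2.88]. Speed limits (rad/s): [2.39, 2.39, 3.01, 3.14, 3.14, 3.14].

INTERFACE

Orientations are given as a unit quaternion [w, x, y, z].
In Python, from rig import ctrl gives the robot as it stands.
- The arm moves only by the tool arm_command, never from a script. Its argument "increments" is a list of rows, each an object with "dr": the turn, a rotation vector about the tool's x, y, z in units of pi/4 rad (1.0 is pi/4 rad), a list of three; "offset": the shift along the tool's x, y, z in units of 120 mm (1.0 is 120 mm), a list of three; "hand": the opening, from -1 (shut) to 1 (fully open). A call has 1 to 8 rows; each row shifts and turns the commanded pose from where the row before left it, along the tool's axes as they then stand; what a row does not reach is not made up. A row lasts 1/10 s, in which the tool goes at most 50 mm and 8.59 degrees, less where a joint would pass 70% of its speed; a pose out of reach is approached as far as the arm can. A call with a number of a shift or a turn outside -1 to 1 is refused whole. A call with a gripper value outside its range is refused whole. The fingers move at their own pace and stop on an object; "grip_force" is the grip in N (left out, the last holds). Time passes only in rows, so rows that do not move let the fingers close. It gives the time, the measured TCP pose, the force, the opening and the grip force at its end, in the units of the state.
- ctrl.sense(): the state, without advancing time (a new reading comes with each control period).
- ctrl.capture(name): name is "scene" or "top"; returns the picture (420x560x3 uint8, red, green, blue); there is no depth.
- ctrl.camera_info(name): a dict with "K" (3x3 intrinsics, pixels), "R" (3x3) and "t" (3): a world point X has camera coordinates R X + t. Camera axes: x right, y down, z forward; pixel columns grow to the right and rows downward; lengths in mm; the calibration is good to about 2 mm. A picture is of the moment at which its call begins. camera_info takes no time and is no camera call.
- ctrl.finish_job(): hands the job in; it is judged then, once.
The state is a dict: "time_s": time; "joints": joint angles; "dq": joint speeds; "tau": joint torques, N m; "eef_pos": TCP position; "ee_rot": TCP orientation; "force": force on the tool from outside, world axes, zero at the start; "wrist_torque": the same for the moment, N m; "grip_width": opening from 0.0 (shut) to 1.0 (fully open); "grip_force": force on a finger pad.
Only numpy, scipy, OpenCV 4.12 (cv2) and the standard library are available. Lean on these libraries where they do the work, as an engineer would, in place of code of your own. Each camera call takes 0.05 s, during which the arm holds its last target. There are 200 camera calls.

## Working session

There is one attempt and no reset: what is moved stays moved. The work goes in short steps, Python scripts to look and compute and a tool call to move; the robot and the scene stay as the last step left them, time stands still between calls to the robot, and variables do not carry over. Pictures are saved under pics/ and viewed, at most 10 in all, crops included, and the job is handed in when it is done.

Besides the shell and the picture viewer there is one more tool, called after ">>>" by a JSON object that holds its "op" and its "data", one argument or row to a line. arm_command: Moves the arm, as the interface text tells. Shifts and turns lie within -1 to 1; 1 stands for 120 mm of shift or pi/4 rad of turn. Its arguments: {"type":"object","properties":{"increments":{"type":"array"},"grip_force":{"type":"number"}},"required":["increments"]}

```bash
mkdir -p pics; ls
cat > look.py <<'E'
from rig import ctrl
import cv2,sys,numpy as np
for n in ("scene","top"):
    im=ctrl.capture(n); cv2.imwrite(f"pics/{n}_{sys.argv[1]}.png",cv2.cvtColor(im,cv2.COLOR_RGB2BGR))
    if len(sys.argv)>2:
        i=ctrl.camera_info(n); print(n,i["K"],i["R"],i["t"])
E
python3 look.py 0 p; python3 -c "
from rig import ctrl;print(ctrl.sense())"
```

```text
pics
scene [[490.54431656   0.         290.05240131]
 [  0.         490.54431656 203.20096665]
 [  0.           0.           1.        ]] [[ 0.06433709  0.99787789  0.0100227 ]
 [ 0.80922036 -0.04629104 -0.58567871]
 [-0.58397187  0.04579144 -0.81048134]] [ -49.93926103 -357.45888217 1630.53394526]
top [[452.33010925   0.         268.72468402]
 [  0.         452.33010925 211.25097856]
 [  0.           0.           1.        ]] [[ 0.02746907 -0.99962034  0.00214968]
 [-0.984062   -0.02741938 -0.17569903]
 [ 0.17569127  0.00271087 -0.98444158]] [ -35.03846587  551.43112365 1080.2419887 ]
{'time_s': 0.1, 'joints': array([ 1.07455757e+00,  3.13390198e-01,  1.49832471e+00, -9.38849291e-06,
        1.33102851e+00, -2.23392124e-01]), 'dq': array([ 0.00132879, -0.00104446, -0.00240192,  0.00099287, -0.00145259,
        0.00267271]), 'tau': array([ 1.74827586e-03, -4.12901473e+01, -2.60142267e+01, -1.34907236e-04,
        3.06278038e-03,  2.98389273e-05]), 'eef_pos': array([141.37454135, 505.37443214, 230.8079825 ]), 'ee_rot': array([-1.98325629e-04,  1.35999409e-01,  9.90708751e-01, -5.40141224e-04]), 'force': array([ 0.44605396, -0.05556616,  0.23613385]), 'wrist_torque': array([-0.04498304, -0.01030262, -0.00681134]), 'grip_force': 0.0, 'grip_width': 0.9991064233545904}
```

View pics/scene_0.png

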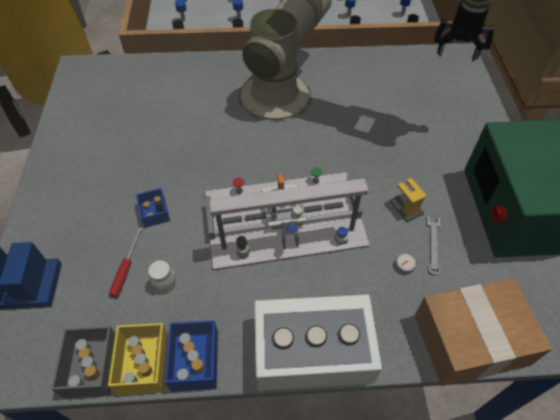

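View pics/top_0.png

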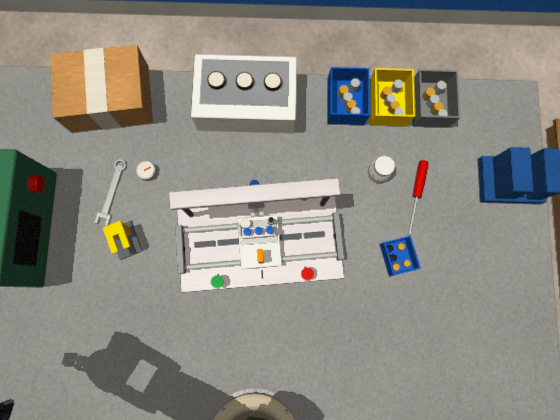

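The scene view shows the slide unit mid-table with the light bar over it, the pin's blue head at about (291,230), the bracket at (411,197), the wrench at (434,245) and the gauge at (405,264). In the top view green is at (218,282), red at (307,273), the bracket at (120,238) and the lug at (261,256). I'll enlarge both.

Run:
```python
import cv2
a=cv2.imread('pics/top_0.png')[150:310,90:355]; b=cv2.imread('pics/scene_0.png')[155:285,195:455]
cv2.imwrite('pics/c1.png',cv2.resize(a,None,fx=3,fy=3,interpolation=cv2.INTER_CUBIC))
cv2.imwrite('pics/c2.png',cv2.resize(b,None,fx=3,fy=3,interpolation=cv2.INTER_CUBIC))
```

```text
(no output)
```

View pics/c1.png

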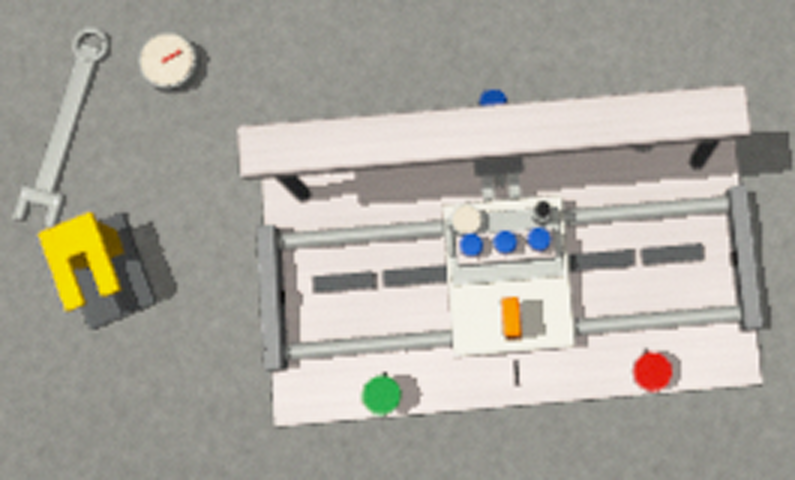

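View pics/c2.png

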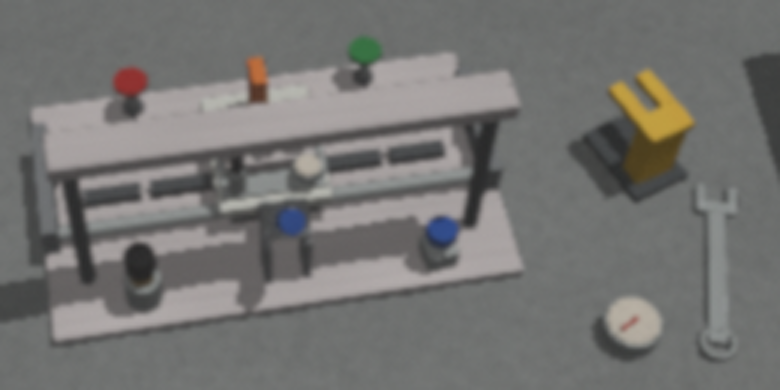

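The crops show the bar top corners, plate corners, flags and the bracket plate, with its notch open towards the robot. The pin head shows below the bar in the scene view, at crop pixel (292,222). Next I cast rays and do a rigid fit.

```bash
cat > h.py <<'E'
import numpy as np
from rig import ctrl
OFF={'top':(90,150),'scene':(195,155)}
def ray(n,u,v,z):
    i=ctrl.camera_info(n);K,R,t=[np.array(i[k]) for k in('K','R','t')]
    d=R.T@np.linalg.solve(K,[u,v,1]);c=-R.T@t
    return (c+d*(z-c[2])/d[2])[:2]
def cr(n,u,v,z): return ray(n,(u+.5)/3-.5+OFF[n][0],(v+.5)/3-.5+OFF[n][1],z)
def fit(L,W):
    L=np.array(L,float);W=np.array(W);l=L-L.mean(0);w=W-W.mean(0)
    a=np.arctan2((l[:,0]*w[:,1]-l[:,1]*w[:,0]).sum(),(l*w).sum())
    R=np.array([[np.cos(a),-np.sin(a)],[np.sin(a),np.cos(a)]]);t=W.mean(0)-R@L.mean(0)
    return np.degrees(a),t,R,(L@R.T+t-W).round(1)
E
python3 - <<'E'
from h import *
T=[((135,-205),(274,425),12),((135,205),(761,383),12),((-78,-185),(238,127),204),((-78,185),(743,86),204),((-40,-185),(243,177),204),((-40,185),(749,133),204),((118,-110),(382,394),42),((118,110),(653,370),42)]
S=[((-78,-185),(519,108),204),((-78,185),(53,166),204),((-40,-185),(511,72),204),((-40,185),(46,139),204),((118,-110),(365,49),42),((118,110),(130,81),42),((-115,-205),(522,270),12),((-115,205),(55,341),12)]
for A in ([T,'top'],),([S,'scene'],),([T,'top'],[S,'scene']):
    L=[p[0] for a in A for p in a[0]];W=[cr(a[1],*p[1],p[2]) for a in A for p in a[0]]
    r=fit(L,W);print(r[0],r[1],r[3].tolist())
a,t,R,_=r
print('bore',R@[-75,0]+t,'lug',R@[68,0]+t)
B=[((33,-22.5),(92,212),80),((33,22.5),(40,234),80),((-35,22.5),(67,310),80),((-35,-22.5),(117,290),80)]
C=[((33,-22.5),(657,140),80),((33,22.5),(692,122),80),((-35,22.5),(646,71),80),((-35,-22.5),(610,90),80)]
for A in ([B,'top'],),([C,'scene'],),([B,'top'],[C,'scene']):
    L=[p[0] for a in A for p in a[0]];W=[cr(a[1],*p[1],p[2]) for a in A for p in a[0]]
    r=fit(L,W);print(r[0],r[1],r[3].tolist(),'notch',r[2]@[-2,0]+r[1])
# pin grip top centre height 85+47*cos35=123.5
print('pinhead top', cr('scene',292,222,123.5), 'exp', R@[-75-47*np.sin(np.radians(35)),0]+t)
E
```

```text
-173.50466966625183 [505.65341415   5.4602955 ] [[-1.1, -0.0], [-0.6, -1.7], [1.4, 1.5], [2.7, -2.0], [0.2, 3.2], [-0.3, -2.0], [-0.8, -0.4], [-1.4, 1.4]]
-173.65055954595792 [504.03923175   4.02782411] [[-3.2, 3.4], [3.2, -4.7], [-5.0, -0.1], [-9.0, -2.9], [9.3, -0.3], [7.6, 2.1], [-1.1, 3.1], [-1.7, -0.8]]
-173.60490105145777 [504.85090813   4.70334128] [[-1.6, -0.5], [-1.8, -2.2], [1.0, 0.6], [1.6, -3.0], [-0.3, 2.4], [-1.4, -2.8], [-1.5, -1.0], [-2.5, 0.9], [-2.5, 4.2], [4.1, -3.9], [-4.4, 0.6], [-8.1, -2.2], [10.0, 0.3], [8.5, 2.7], [-0.5, 3.9], [-0.8, 0.0]]
bore [579.38421692  13.05713568] lug [437.27404149  -2.87076565]
23.566018884671024 [475.1526098  345.30361172] [[0.0, -0.0], [1.0, 1.0], [-1.0, 0.9], [-0.0, -1.9]] notch [473.31940978 344.50400076]
27.057526818303796 [476.09238028 343.03969115] [[2.7, -1.8], [-0.2, 3.3], [-1.6, 0.9], [-0.8, -2.4]] notch [474.31127977 342.12992141]
25.280358926849253 [475.6231489  344.17135418] [[0.7, 0.0], [0.5, 0.5], [-0.7, -1.5], [1.5, -3.7], [2.0, -1.9], [0.4, 3.8], [-2.0, 3.4], [-2.4, -0.6]] notch [473.81469091 343.31725834]
pinhead top [607.4035467   14.32386914] exp [606.17456136  16.05983385]
```

```bash
cat >> h.py <<'E'
import json
from scipy.spatial.transform import Rotation as Ro
A=np.radians(-173.5); T=np.array([505.3,5.2,0.]); RS=np.array([[np.cos(A),-np.sin(A),0],[np.sin(A),np.cos(A),0],[0,0,1.]])
def W(x,y,z): return RS@np.array([x,y,z],float)+T
th=np.radians(35); U=RS@[-np.sin(th),0,np.cos(th)]; YS=RS[:,1]
def rot(z,y):
    z=np.array(z,float);z/=np.linalg.norm(z);y=np.array(y,float);y=y-z*(y@z);y/=np.linalg.norm(y)
    return Ro.from_matrix(np.column_stack([np.cross(y,z),y,z]))
TILT=rot(-U,-YS); DOWN=rot([0,0,-1],-YS)
BORE=W(-75,0,85)
def now():
    s=ctrl.sense();q=s['ee_rot'];return np.array(s['eef_pos']),Ro.from_quat([q[1],q[2],q[3],q[0]])
def plan(targets,hand,step=40.,p=None,R=None):
    """targets: list of (TCP pos, Rotation); prints rounded rows"""
    if p is None: p,R=now()
    rows=[]
    for q,Q in targets:
        n=max(1,int(np.ceil(max(np.linalg.norm(q-p)/step,(R.inv()*Q).magnitude()/np.radians(7.4)))))
        p0,D=p.copy(),(R.inv()*Q).as_rotvec();R0=R
        for i in range(1,n+1):
            a=p0+(q-p0)*i/n;B=R0*Ro.from_rotvec(D*i/n)
            o=(R.inv().apply(a-p)/120).round(2)+0.;d=((R.inv()*B).as_rotvec()/(np.pi/4)).round(2)+0.
            p=p+R.apply(o*120);R=R*Ro.from_rotvec(d*np.pi/4)
            rows.append({"dr":d.tolist(),"offset":o.tolist(),"hand":hand})
    for i in range(0,len(rows),8): print(json.dumps(rows[i:i+8]))
    print(len(rows),p.round(1))
    return p,R
E
python3 - <<'E'
from h import *
print(BORE,U)
plan([(np.array([400,420,320.]),DOWN),(np.array([650,230,290.]),TILT),(BORE+U*131,TILT)],1)
E
```

```text
[579.81788918  13.69024103  85.        ] [0.5698894  0.0649307  0.81915204]
[{"dr": [0.0, 0.0, -0.06], "offset": [-0.28, -0.01, -0.09], "hand": 1}, {"dr": [0.0, 0.0, -0.06], "offset": [-0.29, -0.03, -0.1], "hand": 1}, {"dr": [0.0, 0.0, -0.06], "offset": [-0.28, -0.04, -0.09], "hand": 1}, {"dr": [0.0, 0.0, -0.07], "offset": [-0.28, -0.05, -0.09], "hand": 1}, {"dr": [0.0, 0.0, -0.06], "offset": [-0.27, -0.07, -0.09], "hand": 1}, {"dr": [0.0, 0.0, -0.06], "offset": [-0.27, -0.08, -0.1], "hand": 1}, {"dr": [0.0, 0.0, -0.06], "offset": [-0.27, -0.1, -0.09], "hand": 1}, {"dr": [0.0, 0.0, -0.06], "offset": [-0.26, -0.1, -0.09], "hand": 1}]
[{"dr": [0.0, 0.1, 0.0], "offset": [-0.24, -0.23, 0.03], "hand": 1}, {"dr": [0.0, 0.09, 0.0], "offset": [-0.24, -0.22, 0.01], "hand": 1}, {"dr": [0.0, 0.1, 0.0], "offset": [-0.24, -0.23, 0.0], "hand": 1}, {"dr": [0.0, 0.1, 0.0], "offset": [-0.23, -0.22, -0.02], "hand": 1}, {"dr": [0.0, 0.1, 0.0], "offset": [-0.24, -0.23, -0.05], "hand": 1}, {"dr": [0.0, 0.09, 0.0], "offset": [-0.23, -0.23, -0.06], "hand": 1}, {"dr": [0.0, 0.1, 0.0], "offset": [-0.23, -0.22, -0.07], "hand": 1}, {"dr": [0.0, 0.1, 0.0], "offset": [-0.22, -0.23, -0.1], "hand": 1}]
[{"dr": [0.0, 0.0, 0.0], "offset": [-0.06, -0.29, 0.13], "hand": 1}, {"dr": [0.0, 0.0, 0.0], "offset": [-0.05, -0.28, 0.12], "hand": 1}, {"dr": [0.0, 0.0, 0.0], "offset": [-0.06, -0.29, 0.13], "hand": 1}, {"dr": [0.0, 0.0, 0.0], "offset": [-0.06, -0.29, 0.13], "hand": 1}, {"dr": [0.0, 0.0, 0.0], "offset": [-0.05, -0.28, 0.12], "hand": 1}, {"dr": [0.0, 0.0, 0.0], "offset": [-0.06, -0.29, 0.13], "hand": 1}]
22 [654.7  22.4 192.2]
```

>>> {"op": "arm_command", "data": {
  "increments": [
    {"dr": [0.0,0.0,-0.06],"offset": [-0.28,-0.01,-0.09],"hand": 1},
    {"dr": [0.0,0.0,-0.06],"offset": [-0.29,-0.03,-0.1],"hand": 1},
    {"dr": [0.0,0.0,-0.06],"offset": [-0.28,-0.04,-0.09],"hand": 1},
    {"dr": [0.0,0.0,-0.07],"offset": [-0.28,-0.05,-0.09],"hand": 1},
    {"dr": [0.0,0.0,-0.06],"offset": [-0.27,-0.07,-0.09],"hand": 1},
    {"dr": [0.0,0.0,-0.06],"offset": [-0.27,-0.08,-0.1],"hand": 1},
    {"dr": [0.0,0.0,-0.06],"offset": [-0.27,-0.1,-0.09],"hand": 1},
    {"dr": [0.0,0.0,-0.06],"offset": [-0.26,-0.1,-0.09],"hand": 1}
  ]
}}

```text
time_s: 0.9
eef_pos: [400.9, 419.5, 320.2]
ee_rot: [-0.0, -0.057, 0.998, -0.0]
force: [-0.3, -0.1, -0.6]
grip_width: 0.999
grip_force: 0.0
```

>>> {"op": "arm_command", "data": {
  "increments": [
    {"dr": [0.0,0.1,0.0],"offset": [-0.24,-0.23,0.03],"hand": 1},
    {"dr": [0.0,0.09,0.0],"offset": [-0.24,-0.22,0.01],"hand": 1},
    {"dr": [0.0,0.1,0.0],"offset": [-0.24,-0.23,0.0],"hand": 1},
    {"dr": [0.0,0.1,0.0],"offset": [-0.23,-0.22,-0.02],"hand": 1},
    {"dr": [0.0,0.1,0.0],"offset": [-0.24,-0.23,-0.05],"hand": 1},
    {"dr": [0.0,0.09,0.0],"offset": [-0.23,-0.23,-0.06],"hand": 1},
    {"dr": [0.0,0.1,0.0],"offset": [-0.23,-0.22,-0.07],"hand": 1},
    {"dr": [0.0,0.1,0.0],"offset": [-0.22,-0.23,-0.1],"hand": 1}
  ]
}}

```text
time_s: 1.7
eef_pos: [609.6, 217.9, 267.1]
ee_rot: [-0.302, -0.052, 0.952, -0.015]
force: [0.7, -0.5, -1.3]
grip_width: 0.998
grip_force: 0.0
```

Run:
```python
from h import *
s=ctrl.sense();print(s['joints'],s['dq'],s['eef_pos'])
plan([(BORE+U*131,TILT)],1)
plan([(BORE+U*90,TILT)],1)
```

```text
[ 0.15146393  1.09328294  0.1967574   0.04468714  2.46523295 -1.50316459] [-0.45045589  0.22200301 -0.08554711 -0.24139987  0.32811167 -0.57268584] [609.58035071 217.91056764 267.11021845]
[{"dr": [0.0, 0.0, 0.0], "offset": [-0.09, -0.28, 0.07], "hand": 1}, {"dr": [0.0, 0.0, 0.0], "offset": [-0.08, -0.27, 0.06], "hand": 1}, {"dr": [0.0, 0.0, 0.0], "offset": [-0.09, -0.28, 0.07], "hand": 1}, {"dr": [0.01, 0.0, 0.0], "offset": [-0.08, -0.28, 0.06], "hand": 1}, {"dr": [0.0, 0.0, 0.0], "offset": [-0.09, -0.28, 0.07], "hand": 1}, {"dr": [0.0, 0.0, 0.0], "offset": [-0.09, -0.27, 0.07], "hand": 1}]
6 [654.6  22.6 191.5]
[{"dr": [0.0, 0.0, 0.0], "offset": [-0.09, -0.28, 0.12], "hand": 1}, {"dr": [0.0, 0.0, 0.0], "offset": [-0.08, -0.28, 0.12], "hand": 1}, {"dr": [0.0, 0.0, 0.0], "offset": [-0.09, -0.27, 0.13], "hand": 1}, {"dr": [0.01, 0.0, 0.0], "offset": [-0.08, -0.28, 0.12], "hand": 1}, {"dr": [0.0, 0.0, 0.0], "offset": [-0.09, -0.28, 0.12], "hand": 1}, {"dr": [0.0, 0.0, 0.0], "offset": [-0.09, -0.27, 0.13], "hand": 1}]
6 [631.2  20.1 158.2]
```

```bash
cat >> h.py <<'E'
V=RS@[np.cos(th),0,np.sin(th)]
def uv(): 
    p,R=now();d=p-BORE;print('u,v,y',[(d@k).round(1) for k in(U,V,YS)],'roterr',(R.inv()*TILT).magnitude().round(3),ctrl.sense()['joints'].round(3),ctrl.sense()['force'].round(1))
def P(u,v,y=0): return BORE+u*U+v*V+y*YS
E
python3 - <<'E'
from h import *
uv(); plan([(P(150,80,0),TILT),(P(112,28),TILT)],1)
E
```

```text
Traceback (most recent call last):
  File "h.py", line 43, in uv
    p,R=now();d=p-BORE;print('u,v,y',[(d@k).round(1) for k in(U,V,YS)],'roterr',(R.inv()*TILT).magnitude().round(3),ctrl.sense()['joints'].round(3),ctrl.sense()['force'].round(1))
                                                                                ^^^^^^^^^^^^^^^^^^^^^^^^^^^^^^^^
AttributeError: 'float' object has no attribute 'round'
```

```bash
sed -i 's/(R.inv()\*TILT).magnitude().round(3)/round((R.inv()*TILT).magnitude(),3)/' h.py
python3 - <<'E'
from h import *
uv(); plan([(P(150,80,0),TILT),(P(112,28),TILT)],1)
E
```

```text
u,v,y [np.float64(179.4), np.float64(61.3), np.float64(-199.5)] roterr 0.007 [ 0.151  1.093  0.197  0.045  2.465 -1.503] [ 0.7 -0.5 -1.3]
[{"dr": [0.0, 0.0, 0.0], "offset": [0.03, -0.28, 0.04], "hand": 1}, {"dr": [0.0, 0.0, 0.0], "offset": [0.02, -0.27, 0.04], "hand": 1}, {"dr": [0.0, 0.0, 0.0], "offset": [0.03, -0.28, 0.04], "hand": 1}, {"dr": [0.01, 0.0, 0.0], "offset": [0.02, -0.28, 0.04], "hand": 1}, {"dr": [0.0, 0.0, 0.0], "offset": [0.03, -0.28, 0.04], "hand": 1}, {"dr": [0.0, 0.0, 0.0], "offset": [0.02, -0.27, 0.04], "hand": 1}, {"dr": [0.0, 0.0, 0.0], "offset": [-0.22, 0.0, 0.16], "hand": 1}, {"dr": [0.0, 0.0, 0.0], "offset": [-0.21, 0.0, 0.15], "hand": 1}]
8 [620.9  18.7 193.4]
```

>>> {"op": "arm_command", "data": {
  "increments": [
    {"dr": [0.0,0.0,0.0],"offset": [0.03,-0.28,0.04],"hand": 1},
    {"dr": [0.0,0.0,0.0],"offset": [0.02,-0.27,0.04],"hand": 1},
    {"dr": [0.0,0.0,0.0],"offset": [0.03,-0.28,0.04],"hand": 1},
    {"dr": [0.01,0.0,0.0],"offset": [0.02,-0.28,0.04],"hand": 1},
    {"dr": [0.0,0.0,0.0],"offset": [0.03,-0.28,0.04],"hand": 1},
    {"dr": [0.0,0.0,0.0],"offset": [0.02,-0.27,0.04],"hand": 1},
    {"dr": [0.0,0.0,0.0],"offset": [-0.22,0.0,0.16],"hand": 1},
    {"dr": [0.0,0.0,0.0],"offset": [-0.21,0.0,0.15],"hand": 1}
  ]
}}

```text
time_s: 2.5
eef_pos: [623.8, 19.3, 201.4]
ee_rot: [-0.29, -0.053, 0.955, -0.017]
force: [0.3, 1.1, -0.8]
grip_width: 0.999
grip_force: 0.0
```

Run:
```python
from h import *
uv(); plan([(P(100,2),TILT),(P(82,0),TILT),(P(60,0),TILT)],1)
```

```text
u,v,y [np.float64(120.8), np.float64(30.4), np.float64(-0.6)] roterr 0.021 [-0.106  0.959  0.613 -0.145  2.143 -1.831] [ 0.3  1.1 -0.8]
[{"dr": [0.0, 0.03, 0.0], "offset": [-0.23, 0.0, 0.18], "hand": 1}, {"dr": [0.0, 0.0, 0.0], "offset": [-0.02, 0.0, 0.15], "hand": 1}, {"dr": [0.0, 0.0, 0.0], "offset": [0.0, 0.0, 0.18], "hand": 1}]
3 [614.   18.1 134.3]
```

>>> {"op": "arm_command", "data": {
  "increments": [
    {"dr": [0.0,0.03,0.0],"offset": [-0.23,0.0,0.18],"hand": 1},
    {"dr": [0.0,0.0,0.0],"offset": [-0.02,0.0,0.15],"hand": 1},
    {"dr": [0,0,0],"offset": [0,0,0],"hand": 1},
    {"dr": [0,0,0],"offset": [0,0,0],"hand": 1}
  ]
}}

```text
time_s: 2.9
eef_pos: [626.2, 20.6, 153.7]
ee_rot: [-0.301, -0.054, 0.952, -0.018]
force: [0.5, -0.8, 1.0]
grip_width: 0.997
grip_force: 0.0
```

```bash
python3 look.py 1
python3 - <<'E'
from h import *
import cv2
uv(); plan([(P(46,0),TILT),(P(11,0),TILT)],1,25)
a=cv2.imread('pics/scene_1.png')[150:290,220:370]; b=cv2.imread('pics/top_1.png')[120:300,180:330]
cv2.imwrite('pics/d1.png',np.hstack([cv2.resize(a,(400,373),interpolation=3),cv2.resize(b,(311,373),interpolation=3)]))
E
```

```text
u,v,y [np.float64(84.2), np.float64(1.2), np.float64(-1.5)] roterr 0.003 [-0.102  1.008  0.645 -0.144  2.083 -1.818] [-0.4  0.  -0.3]
[{"dr": [0.0, 0.0, 0.0], "offset": [-0.01, -0.01, 0.16], "hand": 1}, {"dr": [0.0, 0.0, 0.0], "offset": [0.0, 0.0, 0.16], "hand": 1}, {"dr": [0.0, 0.0, 0.0], "offset": [0.0, 0.0, 0.14], "hand": 1}, {"dr": [0.0, 0.0, 0.0], "offset": [0.0, 0.0, 0.15], "hand": 1}]
4 [586.   14.6  94. ]
```

View pics/d1.png

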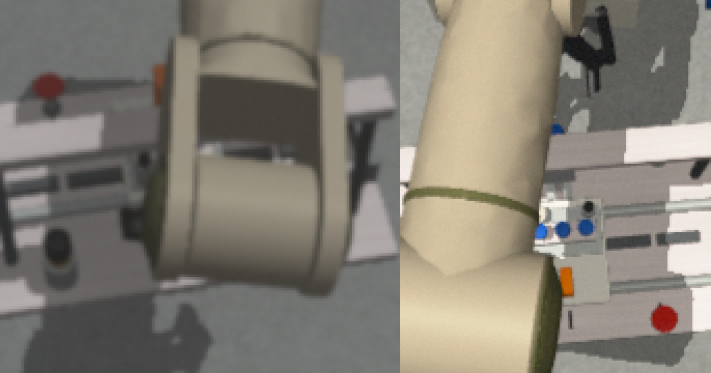

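The arm hides the pin in both views: in the top view only its blue head shows beside the forearm, at about (557,131) in the montage. I'll descend in small steps and watch the force.

>>> {"op": "arm_command", "data": {
  "increments": [
    {"dr": [0.0,0.0,0.0],"offset": [-0.01,-0.01,0.16],"hand": 1},
    {"dr": [0.0,0.0,0.0],"offset": [0.0,0.0,0.16],"hand": 1},
    {"dr": [0.0,0.0,0.0],"offset": [0.0,0.0,0.14],"hand": 1},
    {"dr": [0.0,0.0,0.0],"offset": [0.0,0.0,0.14],"hand": 1},
    {"dr": [0,0,0],"offset": [0,0,0],"hand": 1},
    {"dr": [0,0,0],"offset": [0,0,0],"hand": 1}
  ]
}}

```text
time_s: 3.6
eef_pos: [586.7, 14.6, 94.6]
ee_rot: [-0.301, -0.054, 0.952, -0.018]
force: [-0.1, -0.3, 0.6]
grip_width: 1.001
grip_force: 0.0
```

Run:
```python
from h import *
uv()
```

```text
u,v,y [np.float64(11.8), np.float64(-0.2), np.float64(-0.2)] roterr 0.003 [-0.116  0.945  0.927 -0.139  1.867 -1.799] [-0.1 -0.3  0.6]
```

Close gently.

>>> {"op": "arm_command", "data": {
  "increments": [
    {"dr": [0,0,0],"offset": [0,0,0],"hand": 0},
    {"dr": [0,0,0],"offset": [0,0,0],"hand": -0.4},
    {"dr": [0,0,0],"offset": [0,0,0],"hand": -1},
    {"dr": [0,0,0],"offset": [0,0,0],"hand": -1},
    {"dr": [0,0,0],"offset": [0,0,0],"hand": -1},
    {"dr": [0,0,0],"offset": [0,0,0],"hand": -1}
  ],
  "grip_force": 30
}}

```text
time_s: 4.2
eef_pos: [586.1, 14.6, 93.2]
ee_rot: [-0.302, -0.054, 0.952, -0.018]
force: [0.6, -0.7, 1.1]
grip_width: 0.248
grip_force: 29.3
```

Run:
```python
from h import *
uv();s=ctrl.sense();print(s['grip_width'],s['grip_force'],s['wrist_torque'])
```

```text
u,v,y [np.float64(10.3), np.float64(-0.4), np.float64(-0.2)] roterr 0.004 [-0.116  0.946  0.929 -0.139  1.865 -1.799] [ 0.6 -0.7  1.1]
0.24810864330213922 29.31146800518036 [-0.05854402 -0.25254359  0.06975764]
```

>>> {"op": "arm_command", "data": {
  "increments": [
    {"dr": [0,0,0],"offset": [0,0,0],"hand": -1},
    {"dr": [0,0,0],"offset": [0,0,-0.08],"hand": -1},
    {"dr": [0,0,0],"offset": [0,0,-0.1],"hand": -1},
    {"dr": [0,0,0],"offset": [0,0,-0.1],"hand": -1},
    {"dr": [0,0,0],"offset": [0,0,-0.1],"hand": -1},
    {"dr": [0,0,0],"offset": [0,0,-0.12],"hand": -1},
    {"dr": [0,0,0],"offset": [0,0,-0.12],"hand": -1},
    {"dr": [0,0,0],"offset": [0,0,0],"hand": -1}
  ],
  "grip_force": 60
}}

```text
time_s: 5.0
eef_pos: [629.3, 19.8, 154.5]
ee_rot: [-0.301, -0.054, 0.952, -0.018]
force: [-1.4, -0.1, -1.4]
grip_width: 0.246
grip_force: 58.6
```

Run:
```python
from h import *
uv();s=ctrl.sense();print(s['grip_width'],s['grip_force'],s['wrist_torque'])
```

```text
u,v,y [np.float64(85.5), np.float64(-0.9), np.float64(-0.4)] roterr 0.003 [-0.103  1.018  0.627 -0.145  2.093 -1.82 ] [-1.4 -0.1 -1.4]
0.24591822380921544 58.63574981689453 [ 0.06545971 -0.35297862  0.04632981]
```

Run:
```python
from h import *
p,R=plan([(W(-145,0,200),DOWN),(np.array([640,60,290.]),DOWN)],-1)
plan([(np.array([471,343,290.]),DOWN),(np.array([471,343,162.]),DOWN)],-1,40,p,R)
```

```text
[{"dr": [0.0, -0.16, 0.0], "offset": [0.02, 0.0, -0.08], "hand": -1}, {"dr": [0.0, -0.15, 0.0], "offset": [0.0, 0.0, -0.08], "hand": -1}, {"dr": [0.0, -0.16, 0.0], "offset": [0.0, 0.0, -0.09], "hand": -1}, {"dr": [0.0, -0.15, 0.0], "offset": [-0.02, 0.0, -0.08], "hand": -1}, {"dr": [0.0, -0.16, 0.0], "offset": [-0.02, 0.0, -0.08], "hand": -1}, {"dr": [0.0, 0.0, 0.0], "offset": [0.01, 0.11, -0.25], "hand": -1}, {"dr": [0.0, 0.0, 0.0], "offset": [0.02, 0.1, -0.25], "hand": -1}, {"dr": [0.0, 0.0, 0.0], "offset": [0.01, 0.11, -0.25], "hand": -1}]
8 [640.   60.  290.2]
[{"dr": [0.0, 0.0, 0.0], "offset": [0.13, 0.28, 0.0], "hand": -1}, {"dr": [0.0, 0.0, 0.0], "offset": [0.12, 0.28, 0.0], "hand": -1}, {"dr": [0.0, 0.0, 0.0], "offset": [0.13, 0.27, 0.0], "hand": -1}, {"dr": [0.0, 0.0, 0.0], "offset": [0.12, 0.28, 0.0], "hand": -1}, {"dr": [0.0, 0.0, 0.0], "offset": [0.13, 0.28, 0.0], "hand": -1}, {"dr": [0.0, 0.0, 0.0], "offset": [0.12, 0.28, 0.0], "hand": -1}, {"dr": [0.0, 0.0, 0.0], "offset": [0.13, 0.28, 0.0], "hand": -1}, {"dr": [0.0, 0.0, 0.0], "offset": [0.13, 0.27, 0.0], "hand": -1}]
[{"dr": [0.0, 0.0, 0.0], "offset": [0.12, 0.28, -0.01], "hand": -1}, {"dr": [0.0, 0.0, 0.0], "offset": [0.0, 0.0, 0.27], "hand": -1}, {"dr": [0.0, 0.0, 0.0], "offset": [0.0, 0.0, 0.27], "hand": -1}, {"dr": [0.0, 0.0, 0.0], "offset": [0.0, 0.0, 0.26], "hand": -1}, {"dr": [0.0, 0.0, 0.0], "offset": [0.0, 0.01, 0.27], "hand": -1}]
13 [471.3 343.5 162.2]
```

>>> {"op": "arm_command", "data": {
  "increments": [
    {"dr": [0.0,-0.16,0.0],"offset": [0.02,0.0,-0.08],"hand": -1},
    {"dr": [0.0,-0.15,0.0],"offset": [0.0,0.0,-0.08],"hand": -1},
    {"dr": [0.0,-0.16,0.0],"offset": [0.0,0.0,-0.09],"hand": -1},
    {"dr": [0.0,-0.15,0.0],"offset": [-0.02,0.0,-0.08],"hand": -1},
    {"dr": [0.0,-0.16,0.0],"offset": [-0.02,0.0,-0.08],"hand": -1},
    {"dr": [0.0,0.0,0.0],"offset": [0.01,0.11,-0.25],"hand": -1},
    {"dr": [0.0,0.0,0.0],"offset": [0.02,0.1,-0.25],"hand": -1},
    {"dr": [0.0,0.0,0.0],"offset": [0.01,0.11,-0.25],"hand": -1}
  ]
}}

```text
time_s: 5.8
eef_pos: [638.5, 60.2, 289.8]
ee_rot: [-0.002, -0.056, 0.998, -0.001]
force: [0.3, -0.5, -0.4]
grip_width: 0.238
grip_force: 58.7
```

Run:
```python
from h import *
uv();p,R=now();print(p,ctrl.sense()['grip_width']);plan([(np.array([471,343,290.]),DOWN)],-1,40,p,R)
```

```text
u,v,y [np.float64(204.2), np.float64(65.4), np.float64(-39.6)] roterr 0.608 [-0.087  0.56   0.983 -0.002  1.601 -1.771] [ 0.3 -0.5 -0.4]
[638.54228475  60.19368269 289.80064118] 0.23765991010585194
[{"dr": [0.0, 0.0, 0.0], "offset": [0.12, 0.28, 0.0], "hand": -1}, {"dr": [0.0, 0.0, 0.0], "offset": [0.13, 0.28, 0.0], "hand": -1}, {"dr": [0.0, 0.0, 0.0], "offset": [0.12, 0.27, 0.0], "hand": -1}, {"dr": [0.0, 0.0, 0.0], "offset": [0.13, 0.28, 0.0], "hand": -1}, {"dr": [0.0, 0.0, 0.0], "offset": [0.12, 0.28, 0.0], "hand": -1}, {"dr": [0.0, 0.0, 0.0], "offset": [0.13, 0.28, 0.0], "hand": -1}, {"dr": [0.0, 0.0, 0.0], "offset": [0.12, 0.27, 0.0], "hand": -1}, {"dr": [0.0, 0.0, 0.0], "offset": [0.13, 0.28, 0.0], "hand": -1}]
[{"dr": [0.0, 0.0, 0.0], "offset": [0.12, 0.28, 0.0], "hand": -1}]
9 [471.2 343.1 289.7]
```

>>> {"op": "arm_command", "data": {
  "increments": [
    {"dr": [0.0,0.0,0.0],"offset": [0.12,0.28,0.0],"hand": -1},
    {"dr": [0.0,0.0,0.0],"offset": [0.13,0.28,0.0],"hand": -1},
    {"dr": [0.0,0.0,0.0],"offset": [0.12,0.27,0.0],"hand": -1},
    {"dr": [0.0,0.0,0.0],"offset": [0.13,0.28,0.0],"hand": -1},
    {"dr": [0.0,0.0,0.0],"offset": [0.12,0.28,0.0],"hand": -1},
    {"dr": [0.0,0.0,0.0],"offset": [0.13,0.28,0.0],"hand": -1},
    {"dr": [0.0,0.0,0.0],"offset": [0.12,0.27,0.0],"hand": -1},
    {"dr": [0.0,0.0,0.0],"offset": [0.13,0.28,0.0],"hand": -1}
  ]
}}

```text
time_s: 6.6
eef_pos: [488.7, 311.8, 288.2]
ee_rot: [-0.001, -0.057, 0.998, -0.001]
force: [0.1, 0.0, -0.8]
grip_width: 0.239
grip_force: 58.7
```

>>> {"op": "arm_command", "data": {
  "increments": [
    {"dr": [0.0,0.0,0.0],"offset": [0.12,0.28,0.0],"hand": -1},
    {"dr": [0.0,0.0,0.0],"offset": [0.0,0.0,0.27],"hand": -1},
    {"dr": [0.0,0.0,0.0],"offset": [0.0,0.0,0.27],"hand": -1},
    {"dr": [0.0,0.0,0.0],"offset": [0.0,0.0,0.26],"hand": -1},
    {"dr": [0.0,0.0,0.0],"offset": [0.0,0.0,0.26],"hand": -1},
    {"dr": [0.0,0.0,0.0],"offset": [0.0,0.0,0.0],"hand": -1},
    {"dr": [0.0,0.0,0.0],"offset": [0.0,0.0,0.0],"hand": -1}
  ]
}}

```text
time_s: 7.3
eef_pos: [471.7, 342.3, 162.3]
ee_rot: [-0.001, -0.057, 0.998, -0.001]
force: [-0.5, 1.0, -0.4]
grip_width: 0.247
grip_force: 58.9
```

```bash
python3 look.py 2
python3 - <<'E'
from h import *
import cv2
p,R=now();print(p,R.as_matrix().round(3))
a=cv2.imread('pics/scene_2.png')[130:250,350:470]; b=cv2.imread('pics/top_2.png')[170:290,70:190]
cv2.imwrite('pics/d2.png',np.hstack([cv2.resize(a,(400,400),interpolation=3),cv2.resize(b,(400,400),interpolation=3)]))
E
```

```text
[472.45617331 342.68768548 163.6912328 ] [[-0.994 -0.113  0.001]
 [-0.113  0.994 -0.001]
 [-0.001 -0.001 -1.   ]]
```

View pics/d2.png

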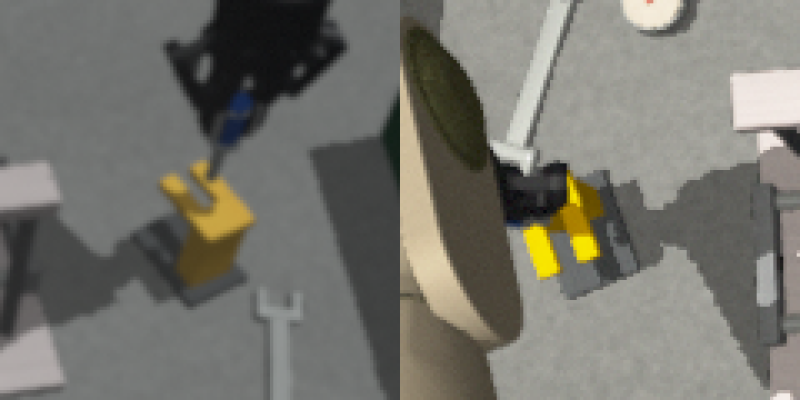

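```bash
cat >> h.py <<'E'
def proj(n,X):
    i=ctrl.camera_info(n);x=np.array(i['K'])@(np.array(i['R'])@np.array(X,float)+i['t']);return x[:2]/x[2]
E
python3 - <<'E'
from h import *
import cv2
p=now()[0]
for z in(-60.5,-10.5,-5.5,36.5): print(z,((proj('scene',p+[0,0,z])-[350,130]+.5)/.3-.5).round(0))
im=cv2.imread('pics/scene_2.png');hsv=cv2.cvtColor(im,cv2.COLOR_BGR2HSV)[130:200,400:440]
m=((hsv[...,0]>105)&(hsv[...,0]<130)&(hsv[...,1]>110)&(hsv[...,2]>50));y,x=np.nonzero(m);print('blue',len(x),x.min()+400,x.max()+400,y.min()+130,y.max()+130)
c=cv2.resize(im[130:200,395:445],(600,840),interpolation=3)[:600];cv2.imwrite('pics/d3.png',c)
E
```

```text
-60.5 [212. 180.]
-10.5 [226. 139.]
-5.5 [228. 135.]
36.5 [240.  99.]
blue 63 417 425 158 172
```

View pics/d3.png

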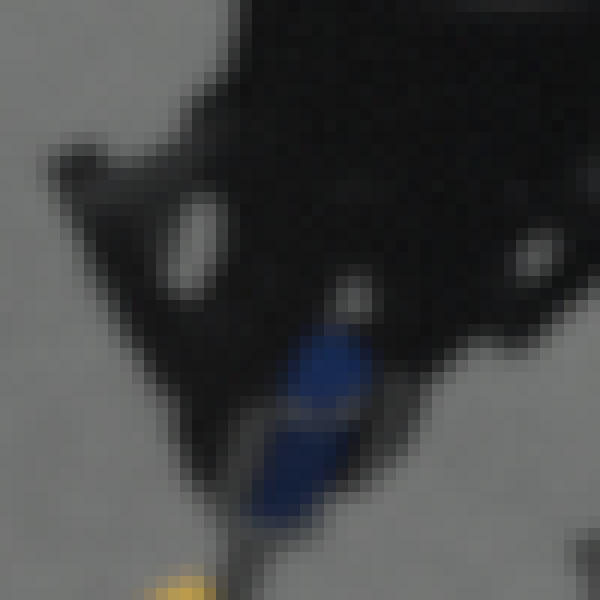

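The crops confirm the pin is held straight: its blue grip spans (417–425, 158–172) and the tip is at about (414,182), both within about 1 px of prediction. The tip sits over the notch. I'll lower it while watching the force.

>>> {"op": "arm_command", "data": {
  "increments": [
    {"dr": [0,0,0],"offset": [0.01,0,0.07],"hand": -1},
    {"dr": [0,0,0],"offset": [0,0,0.07],"hand": -1},
    {"dr": [0,0,0],"offset": [0,0,0.03],"hand": -1},
    {"dr": [0,0,0],"offset": [0,0,0.03],"hand": -1},
    {"dr": [0,0,0],"offset": [0,0,0.03],"hand": -1},
    {"dr": [0,0,0],"offset": [0,0,0],"hand": -1}
  ]
}}

```text
time_s: 8.0
eef_pos: [470.5, 342.2, 133.8]
ee_rot: [-0.001, -0.057, 0.998, -0.001]
force: [-0.0, -0.1, -1.1]
grip_width: 0.241
grip_force: 58.9
```

Run:
```python
from h import *
s=ctrl.sense();print(now()[0],s['force'],s['wrist_torque'],s['grip_width'])
```

```text
[470.52774441 342.15890337 133.8086564 ] [-0.00652088 -0.05980723 -1.12560311] [ 0.01896809 -0.00711879  0.00552007] 0.2409558654747506
```

>>> {"op": "arm_command", "data": {
  "increments": [
    {"dr": [0,0,0],"offset": [0,0,0.06],"hand": -1},
    {"dr": [0,0,0],"offset": [0,0,0.06],"hand": -1},
    {"dr": [0,0,0],"offset": [0,0,0.06],"hand": -1},
    {"dr": [0,0,0],"offset": [0,0,0.06],"hand": -1},
    {"dr": [0,0,0],"offset": [0,0,0.06],"hand": -1},
    {"dr": [0,0,0],"offset": [0,0,0],"hand": -1},
    {"dr": [0,0,0],"offset": [0,0,0],"hand": -1}
  ]
}}

```text
time_s: 8.7
eef_pos: [470.7, 342.2, 98.3]
ee_rot: [-0.001, -0.057, 0.998, -0.001]
force: [-0.1, 0.1, -1.6]
grip_width: 0.242
grip_force: 58.9
```

Run:
```python
from h import *
s=ctrl.sense();print(now()[0],s['force'],s['wrist_torque'],s['grip_width'])
```

```text
[470.67203909 342.1757119   98.26885636] [-0.13338106  0.10966742 -1.57358817] [ 0.02111533  0.0122108  -0.02464031] 0.241539792436197
```

Freely in. Continue in small steps until the collar touches.

>>> {"op": "arm_command", "data": {
  "increments": [
    {"dr": [0,0,0],"offset": [0,0,0.03],"hand": -1},
    {"dr": [0,0,0],"offset": [0,0,0.01],"hand": -1},
    {"dr": [0,0,0],"offset": [0,0,0.01],"hand": -1},
    {"dr": [0,0,0],"offset": [0,0,0],"hand": -1}
  ]
}}

```text
time_s: 9.1
eef_pos: [470.6, 342.1, 92.2]
ee_rot: [-0.001, -0.057, 0.998, -0.001]
force: [0.8, -0.2, -1.1]
grip_width: 0.244
grip_force: 58.9
```

>>> {"op": "arm_command", "data": {
  "increments": [
    {"dr": [0,0,0],"offset": [0,0,0.01],"hand": -1},
    {"dr": [0,0,0],"offset": [0,0,0],"hand": -1}
  ]
}}

```text
time_s: 9.3
eef_pos: [470.6, 342.1, 91.0]
ee_rot: [-0.001, -0.057, 0.998, -0.001]
force: [-0.2, 0.0, -1.3]
grip_width: 0.243
grip_force: 58.9
```

>>> {"op": "arm_command", "data": {
  "increments": [
    {"dr": [0,0,0],"offset": [0,0,0.01],"hand": -1},
    {"dr": [0,0,0],"offset": [0,0,0],"hand": -1}
  ]
}}

```text
time_s: 9.5
eef_pos: [470.8, 342.2, 90.3]
ee_rot: [-0.001, -0.057, 0.998, -0.001]
force: [-0.2, -1.2, 2.3]
grip_width: 0.243
grip_force: 59.6
```

>>> {"op": "arm_command", "data": {
  "increments": [
    {"dr": [0,0,0],"offset": [0,0,0],"hand": -0.3},
    {"dr": [0,0,0],"offset": [0,0,0],"hand": 0.2},
    {"dr": [0,0,0],"offset": [0,0,0],"hand": 0.2},
    {"dr": [0,0,0],"offset": [0,0,0],"hand": 0.2},
    {"dr": [0,0,0],"offset": [0,0,0],"hand": 0.2},
    {"dr": [0,0,0],"offset": [0,0,0],"hand": 0.2}
  ]
}}

```text
time_s: 10.1
eef_pos: [470.6, 342.1, 89.9]
ee_rot: [-0.001, -0.057, 0.998, -0.001]
force: [0.5, 0.6, -0.1]
grip_width: 0.597
grip_force: 0.0
```

>>> {"op": "arm_command", "data": {
  "increments": [
    {"dr": [0,0,0],"offset": [0,0,-0.1],"hand": 0.2},
    {"dr": [0,0,0],"offset": [0,0,-0.25],"hand": 0.2},
    {"dr": [0,0,0],"offset": [0,0,-0.3],"hand": 0.2},
    {"dr": [0,0,0],"offset": [0,0,-0.3],"hand": 0.2},
    {"dr": [0,0,0],"offset": [0.25,-0.2,-0.25],"hand": -0.5},
    {"dr": [0,0,0],"offset": [0.3,-0.25,0],"hand": -1},
    {"dr": [0,0,0],"offset": [0.3,-0.25,0],"hand": -1},
    {"dr": [0,0,0],"offset": [0,0,0],"hand": -1}
  ]
}}

```text
time_s: 10.9
eef_pos: [375.3, 245.1, 234.8]
ee_rot: [-0.002, -0.056, 0.998, -0.001]
force: [1.0, 0.1, 0.6]
grip_width: -0.002
grip_force: 0.0
```

```bash
python3 look.py 3
python3 - <<'E'
from h import *
import cv2
print(now()[0],ctrl.sense()['grip_width'])
a=cv2.imread('pics/scene_3.png')[150:260,200:450]; b=cv2.imread('pics/top_3.png')[150:300,90:350]
cv2.imwrite('pics/d4.png',np.vstack([cv2.resize(a,(600,264),interpolation=3),cv2.resize(b,(600,336),interpolation=3)]))
for n in('scene','top'):
  for z in(80,127): print(n,proj(n,[470.8,342.2,z]).round(1))
E
```

```text
[379.14329528 247.31703603 235.55946627] 0.001803190660974417
scene [411.2 188.5]
scene [415.  177.4]
top [117.  238.2]
top [110.3 235.8]
```

View pics/d4.png

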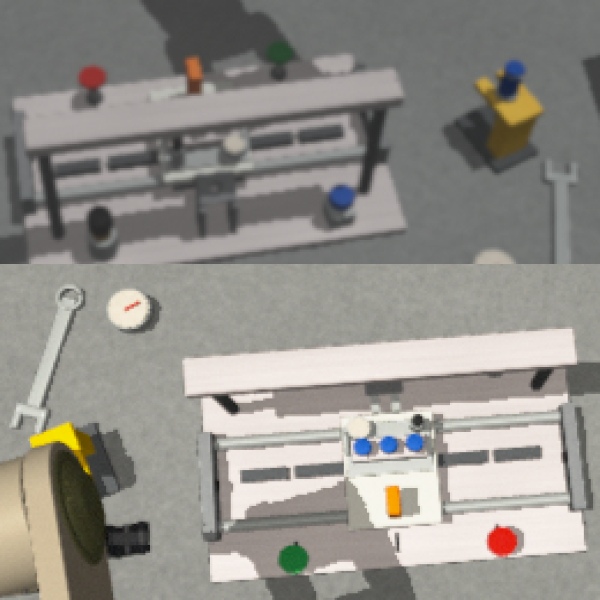

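The pin hangs upright in the notch: its head is at about (414,178) in the scene view, as predicted. The carrier hasn't moved and the lug is at about (260,255) in the top view. Next I straddle the lug and grip it lightly, so the motion stays controlled.

Run:
```python
from h import *
import cv2
im=cv2.imread('pics/top_3.png');h=cv2.cvtColor(im,cv2.COLOR_BGR2HSV)[235:275,245:275]
m=(h[...,0]<20)&(h[...,1]>170)&(h[...,2]>150);y,x=np.nonzero(m);x+=245;y+=235
print('orange',x.min(),x.max(),y.min(),y.max(),x.mean(),ray('top',x.mean(),y.mean(),104),'exp',W(68,0,108))
p,R=plan([(W(71,0,200),DOWN),(W(71,0,125),DOWN)],0.1)
```

```text
orange 258 263 249 261 260.4761904761905 [438.10559577  -3.54662376] exp [437.73711381  -2.49781854 108.        ]
[{"dr": [0.0, 0.0, 0.0], "offset": [-0.03, -0.3, 0.04], "hand": 0.1}, {"dr": [0.0, 0.0, 0.0], "offset": [-0.03, -0.31, 0.05], "hand": 0.1}, {"dr": [0.0, 0.0, 0.0], "offset": [-0.04, -0.3, 0.04], "hand": 0.1}, {"dr": [0.0, 0.0, 0.0], "offset": [-0.03, -0.3, 0.04], "hand": 0.1}, {"dr": [0.0, 0.0, 0.0], "offset": [-0.03, -0.31, 0.04], "hand": 0.1}, {"dr": [0.0, 0.0, 0.0], "offset": [-0.03, -0.3, 0.05], "hand": 0.1}, {"dr": [0.0, 0.0, 0.0], "offset": [-0.04, -0.3, 0.04], "hand": 0.1}, {"dr": [0.0, 0.0, 0.0], "offset": [0.0, 0.0, 0.31], "hand": 0.1}]
[{"dr": [0.0, 0.0, 0.0], "offset": [0.0, 0.0, 0.31], "hand": 0.1}]
9 [435.3  -2.5 125.6]
```

>>> {"op": "arm_command", "data": {
  "increments": [
    {"dr": [0.0,0.0,0.0],"offset": [-0.03,-0.3,0.04],"hand": 0.1},
    {"dr": [0.0,0.0,0.0],"offset": [-0.03,-0.31,0.05],"hand": 0.1},
    {"dr": [0.0,0.0,0.0],"offset": [-0.04,-0.3,0.04],"hand": 0.1},
    {"dr": [0.0,0.0,0.0],"offset": [-0.03,-0.3,0.04],"hand": 0.1},
    {"dr": [0.0,0.0,0.0],"offset": [-0.03,-0.31,0.04],"hand": 0.1},
    {"dr": [0.0,0.0,0.0],"offset": [-0.03,-0.3,0.05],"hand": 0.1},
    {"dr": [0.0,0.0,0.0],"offset": [-0.04,-0.3,0.04],"hand": 0.1},
    {"dr": [0.0,0.0,0.0],"offset": [0.0,0.0,0.31],"hand": 0.1}
  ]
}}

```text
time_s: 11.8
eef_pos: [439.5, -6.1, 164.0]
ee_rot: [0.004, -0.055, 0.998, -0.003]
force: [0.8, -0.8, -0.4]
grip_width: 0.547
grip_force: 0.0
```

>>> {"op": "arm_command", "data": {
  "increments": [
    {"dr": [0.0,0.0,0.0],"offset": [0.0,0.0,0.2],"hand": 0.1},
    {"dr": [0.0,0.0,0.0],"offset": [0.0,0.0,0.0],"hand": 0.1},
    {"dr": [0.0,0.0,0.0],"offset": [0.0,0.0,0.0],"hand": 0.1}
  ]
}}

```text
time_s: 12.1
eef_pos: [436.3, -2.4, 138.4]
ee_rot: [-0.0, -0.057, 0.998, -0.001]
force: [-0.1, 0.3, 0.4]
grip_width: 0.548
grip_force: 0.0
```

Run:
```python
from h import *
print(now()[0],ctrl.sense()['grip_width'])
plan([(W(71,0,78),DOWN)],0.1,25)
```

```text
[436.25430903  -2.3914365  138.36355654] 0.5482189198945715
[{"dr": [0.0, 0.0, 0.0], "offset": [0.0, 0.0, 0.17], "hand": 0.1}, {"dr": [0.0, 0.0, 0.0], "offset": [0.01, 0.0, 0.17], "hand": 0.1}, {"dr": [0.0, 0.0, 0.0], "offset": [0.0, 0.0, 0.16], "hand": 0.1}]
3 [435.   -2.7  78.4]
```

>>> {"op": "arm_command", "data": {
  "increments": [
    {"dr": [0.0,0.0,0.0],"offset": [0.0,0.0,0.17],"hand": 0.1},
    {"dr": [0.0,0.0,0.0],"offset": [0.01,0.0,0.17],"hand": 0.1},
    {"dr": [0.0,0.0,0.0],"offset": [0.0,0.0,0.16],"hand": 0.1},
    {"dr": [0.0,0.0,0.0],"offset": [0.0,0.0,0.0],"hand": 0.1},
    {"dr": [0.0,0.0,0.0],"offset": [0.0,0.0,0.0],"hand": -0.3},
    {"dr": [0.0,0.0,0.0],"offset": [0.0,0.0,0.0],"hand": -0.6},
    {"dr": [0.0,0.0,0.0],"offset": [0.0,0.0,0.0],"hand": -1},
    {"dr": [0.0,0.0,0.0],"offset": [0.0,0.0,0.0],"hand": -1}
  ],
  "grip_force": 25
}}

```text
time_s: 12.9
eef_pos: [434.9, -3.0, 79.0]
ee_rot: [0.001, -0.057, 0.998, -0.002]
force: [-1.0, -1.1, 7.3]
grip_width: 0.164
grip_force: 29.0
```

Run:
```python
from h import *
s=ctrl.sense();p=now()[0];print(p,s['grip_width'],s['force'],RS.T@(p-T))
plan([(p-110*YS,DOWN)],-1,15)
```

```text
[434.86791005  -3.01700113  79.03250226] 0.16446729527542808 [-0.9736222  -1.05285282  7.34256908] [70.90953324  0.19104212 79.03250226]
[{"dr": [0.0, 0.0, 0.0], "offset": [0.0, 0.11, 0.0], "hand": -1}, {"dr": [0.0, 0.0, 0.0], "offset": [0.0, 0.12, 0.0], "hand": -1}, {"dr": [0.0, 0.0, 0.0], "offset": [0.0, 0.11, 0.0], "hand": -1}, {"dr": [0.0, 0.0, 0.0], "offset": [0.0, 0.12, 0.0], "hand": -1}, {"dr": [0.0, 0.0, 0.0], "offset": [0.0, 0.11, 0.0], "hand": -1}, {"dr": [0.0, 0.0, 0.0], "offset": [0.0, 0.12, 0.0], "hand": -1}, {"dr": [0.0, 0.0, 0.0], "offset": [0.0, 0.11, 0.0], "hand": -1}, {"dr": [0.0, 0.0, 0.0], "offset": [0.0, 0.12, 0.0], "hand": -1}]
8 [422.4 106.7  78.7]
```

>>> {"op": "arm_command", "data": {
  "increments": [
    {"dr": [0.0,0.0,0.0],"offset": [0.0,0.05,0.0],"hand": -1},
    {"dr": [0.0,0.0,0.0],"offset": [0.0,0.12,0.0],"hand": -1},
    {"dr": [0.0,0.0,0.0],"offset": [0.0,0.15,0.0],"hand": -1},
    {"dr": [0.0,0.0,0.0],"offset": [0.0,0.15,0.0],"hand": -1},
    {"dr": [0.0,0.0,0.0],"offset": [0.0,0.15,0.0],"hand": -1},
    {"dr": [0.0,0.0,0.0],"offset": [0.0,0.15,0.0],"hand": -1},
    {"dr": [0.0,0.0,0.0],"offset": [0.0,0.08,0.0],"hand": -1},
    {"dr": [0.0,0.0,0.0],"offset": [0.0,0.0,0.0],"hand": -1}
  ]
}}

```text
time_s: 13.7
eef_pos: [423.1, 99.7, 79.0]
ee_rot: [0.001, -0.057, 0.998, -0.001]
force: [-3.1, 1.5, 11.2]
grip_width: 0.158
grip_force: 29.5
```

Run:
```python
from h import *
s=ctrl.sense();p=now()[0];print(p,s['grip_width'],s['force'],RS.T@s['force'],RS.T@(p-T))
```

```text
[423.12832855  99.69134417  78.99690316] 0.1575788472626808 [-3.09627139  1.49793666 11.22236324] [ 2.90679686 -1.83881558 11.22236324] [  70.94673625 -103.18603747   78.99690316]
```

>>> {"op": "arm_command", "data": {
  "increments": [
    {"dr": [0.0,0.0,0.0],"offset": [0.0,0.03,0.0],"hand": -1},
    {"dr": [0.0,0.0,0.0],"offset": [0.0,0.03,0.0],"hand": -1},
    {"dr": [0.0,0.0,0.0],"offset": [0.0,0.0,0.0],"hand": -1},
    {"dr": [0.0,0.0,0.0],"offset": [0.0,0.0,0.0],"hand": -1}
  ]
}}

```text
time_s: 14.1
eef_pos: [422.4, 106.0, 79.0]
ee_rot: [0.001, -0.057, 0.998, -0.001]
force: [-1.9, 0.9, 11.0]
grip_width: 0.162
grip_force: 29.5
```

Run:
```python
from h import *
s=ctrl.sense();p=now()[0];print(s['grip_width'],RS.T@s['force'],RS.T@(p-T))
```

```text
0.16224833893949636 [ 1.78317422 -1.06468009 10.97186892] [  70.91571063 -109.51662435   79.03464937]
```

Relative travel is −109.7 mm, in the detent zone. Release gradually, then lift clear.

>>> {"op": "arm_command", "data": {
  "increments": [
    {"dr": [0,0,0],"offset": [0,0,0],"hand": -0.4},
    {"dr": [0,0,0],"offset": [0,0,0],"hand": 0.1},
    {"dr": [0,0,0],"offset": [0,0,0],"hand": 0.1},
    {"dr": [0,0,0],"offset": [0,0,0],"hand": 0.1},
    {"dr": [0,0,0],"offset": [0,0,-0.2],"hand": 0.1},
    {"dr": [0,0,0],"offset": [0,0,-0.3],"hand": 0.1},
    {"dr": [0,0,0],"offset": [0,0,-0.3],"hand": 0.1},
    {"dr": [0,0,0],"offset": [0,0,-0.3],"hand": 0.1}
  ]
}}

```text
time_s: 14.9
eef_pos: [421.3, 106.1, 210.7]
ee_rot: [-0.001, -0.057, 0.998, -0.001]
force: [0.6, 0.2, 0.1]
grip_width: 0.549
grip_force: 0.0
```

>>> {"op": "arm_command", "data": {
  "increments": [
    {"dr": [0,0,0],"offset": [0.3,0,-0.2],"hand": 0.1},
    {"dr": [0,0,0],"offset": [0.4,0,0],"hand": 0.1},
    {"dr": [0,0,0],"offset": [0.3,-0.3,0],"hand": 0.1},
    {"dr": [0,0,0],"offset": [0,-0.4,0],"hand": 0.1},
    {"dr": [0,0,0],"offset": [0,-0.4,0],"hand": 0.1},
    {"dr": [0,0,0],"offset": [0,-0.4,0],"hand": 0.1},
    {"dr": [0,0,0],"offset": [0,0,0],"hand": 0.1},
    {"dr": [0,0,0],"offset": [0,0,0],"hand": 0.1}
  ]
}}

```text
time_s: 15.7
eef_pos: [323.2, -86.0, 233.7]
ee_rot: [-0.001, -0.055, 0.998, -0.001]
force: [-0.2, -0.3, -0.1]
grip_width: 0.549
grip_force: 0.0
```

```bash
python3 look.py 4
python3 - <<'E'
from h import *
import cv2
im=cv2.imread('pics/top_4.png')
for x0 in (0,):
    h=cv2.cvtColor(im,cv2.COLOR_BGR2HSV)[235:290,200:275]
    m=(h[...,0]<20)&(h[...,1]>170)&(h[...,2]>90);y,x=np.nonzero(m)
    q=ray('top',x.mean()+200,y.mean()+235,104);print(len(x),x.min()+200,x.max()+200,'lug slide',RS.T[:2,:2]@(q-T[:2]))
q0=np.array([438.1,-3.55]);print('before',RS.T[:2,:2]@(q0-T[:2]))
a=cv2.imread('pics/scene_4.png')[150:260,200:450]; b=im[150:300,90:350]
cv2.imwrite('pics/d5.png',np.vstack([cv2.resize(a,(600,264),interpolation=3),cv2.resize(b,(600,336),interpolation=3)]))
E
```

```text
64 211 218 lug slide [  69.53005658 -105.76694718]
before [67.75855682  1.08649777]
```

View pics/d5.png

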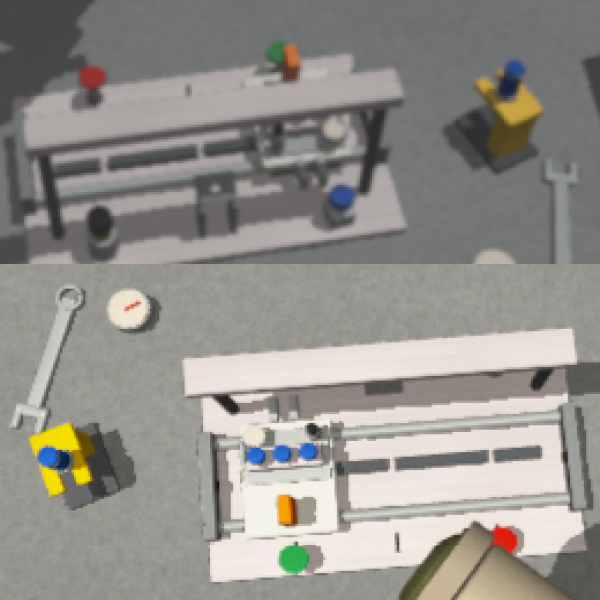

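The pin hangs in the bracket and the carrier is at the green side: lug at about (286,510) in the lower crop. The lug centroid is biased by its side face, so I'll check the travel with the blue knobs.

Run:
```python
from h import *
import cv2
def knobs(f,x0,x1):
    h=cv2.cvtColor(cv2.imread(f),cv2.COLOR_BGR2HSV)[222:245,x0:x1]
    m=((h[...,0]>100)&(h[...,0]<130)&(h[...,1]>130)).astype('uint8')
    n,l,s,c=cv2.connectedComponentsWithStats(m);k=[c[i]+[x0,222] for i in range(1,n) if s[i,4]>5]
    return np.array([RS.T[:2,:2]@(ray('top',*p,95)-T[:2]) for p in sorted(k,key=lambda p:p[0])])
a=knobs('pics/top_3.png',235,285);b=knobs('pics/top_4.png',185,240);print(a.round(1),b.round(1),(b-a).round(1) if len(a)==len(b) else '')
print(ctrl.sense()['force'],ctrl.sense()['time_s'])
```

```text
[[  7.6 -26.6]
 [  7.8   0.2]
 [  7.5  26.9]] [[   7.6 -136.7]
 [   7.8 -110.1]
 [   7.7  -83. ]] [[  -0.  -110. ]
 [  -0.  -110.3]
 [   0.2 -109.9]]
[ 0.42249919 -0.3593266  -0.36248029] 15.8
```

Travel is −110.1 mm, so the carrier is in the detent.

```bash
python3 -c "
from rig import ctrl;print(ctrl.finish_job())"
```

```text
the job is handed in; nothing more can be done
None
```

The pin hangs upright in the bracket's notch, and the carrier sits in the green-flag detent (measured travel −110.1 mm). The job was handed in after about 16 s of robot time; no verdict came back.

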